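# Slide the glue can off the pad and pop out the chair foot

### The arm

A 6-joint arm with a two-finger parallel gripper is mounted at the origin on the work surface. World frame = base frame: x ahead of the robot, y to its left, z up, the work surface at z = 0. Lengths are in m, angles in rad, forces in N, time in s.
With the tool pointing down it reaches from about 0.325 to 0.925 m from the base axis. Payload 3.1 kg.
Tool frame: the origin (TCP) lies on the centre line of the jaws, within the pads' length; the fingertips stand 19 mm ahead of it and the grasp point (between the pads) is the TCP; y points along the fingers, x is the direction in which the jaws open and shut, and the axes are right-handed (so a half turn about y gives the same grasp; the last joint's range is limited). The gripper opens to 85 mm and grips with 20 to 120 N. Pads are 22 mm wide; open, the fingers measure 114 mm over their backs; the gripper's body (76 mm by 85 mm) begins 54 mm behind the grasp point. The pads swing forward as they close: fully open they stand 13 mm farther back than shut.
Start: joints at [1.024, 0.217, 1.613, -0, 1.311, -0.112], TCP at [0.263, 0.567, 0.25] pointing down, gripper open.
Joint ranges: [-2.75, 2.75], [-0.78, 2.1], [0.31, 2.55], [-1.13, 4.27], [0.13, 2.63], [-2.58, 2.58]. Speed limits (rad/s): [2.79, 2.79, 3.14, 3.14, 3.14, 3.14].

### API

Orientations are given as a unit quaternion [x, y, z, w].
In Python, from plant import bot gives the robot as it stands. Calls block until the motion is done:
- bot.goto(position, orientation): joint-space move of the TCP to a pose.
- bot.move_l(position, attitude=None, v=0.15, max_force=None): straight line of the TCP; attitude=None keeps the orientation; v is the mean speed in m/s. With max_force (N) it stops when the force on the tool has changed by that much, and returns True; else False.
- bot.move_j(angles): joint-space move.
- bot.grip(opening, force=None): finger opening in m; force is the grip in N (None keeps the last); returns when the fingers have stopped.
- bot.wait(seconds).
- bot.solve_ik(position, orientation): joint angles nearest the present ones, or None.
- bot.grab_frame(name): name is "scene" or "top" or "wrist"; returns the picture (384x512x3 uint8, blue, green, red); there is no depth.
- bot.get_calibration(name): a dict with "vertical_fov" (degrees; the focal length in pixels is half the picture's height over the tangent of half this angle, whatever the lens; pixels are square), "cx", "cy" (the principal point, pixels), "world_from_camera" (4x4, takes a point from camera to world coordinates); the wrist camera has in their place "mount" (4x4, takes a point from camera to tool coordinates, whose origin is the TCP and whose axes are the tool frame's). Camera axes: x right, y up, looking along -z (the intrinsics and any distortion apply to the point x, -y, -z); pixel columns grow to the right and rows downward; lengths in m; the calibration is good to about 2 mm. The wrist camera is an equidistant fisheye: a pixel r from the principal point sees the ray r / f radians off the axis. A picture is of the moment at which its call begins: read the wrist's pose just before it. get_calibration takes no time and is no camera call.
A pose or a line that the arm cannot do raises bot.MotionError and nothing moves.
- bot.close_job(): hands the job in, once; it reports no verdict.
Readings, each from a call of its own:
- bot.read_time_s(): time.
- bot.read_joints(): joint angles.
- bot.read_dq(): joint speeds.
- bot.read_joint_torque(): joint torques, N m.
- bot.read_tcp_pos(): TCP position.
- bot.read_ee_rot(): TCP orientation.
- bot.read_ft_force(): force on the tool from outside, world axes, zero at the start.
- bot.read_torque(): the same for the moment, N m.
- bot.read_finger_gap(): finger opening in m.
Only numpy, scipy, OpenCV 4.12 (cv2) and the standard library are available. Lean on these libraries where they do the work, as an engineer would, in place of code of your own. Each camera call takes 0.05 s, during which the arm holds its last target.

### The job

First slide the blue and white spray can off the brown pad into the free green bay of the rack, all the way in: push it along the bench low on its blue half, without lifting or tipping it, and keep the robot off its sticky white and yellow upper part. Then press the jig's red lever right down so that the chair foot rises, take the foot out and stand it upright wholly on the brown pad. Leave everything else standing and lying where it is.

Things in the scene. Friction and masses are not known exactly. Their poses are not given: they have to be found in the camera images.
- can: the spray adhesive can to be slid: diameter 58 mm, 188 mm tall in all, about 0.4 kg; its lower 90 mm are blue, from there to 150 mm it is white, above that a yellow cap of diameter 38 mm. Starts upright on the brown pad. Origin: centre of its underside, z axis up the can. Friction on the bench about 0.6, so a push higher than about 40 mm tips it over; a push at 15 to 30 mm slides it.
- can_top: the sticky upper part of that can (white wall and yellow cap, from 90 mm above the bench up to 188 mm), rigid with the can; origin on the can's axis 90 mm above its underside. Must not be touched.
- free_bay: floor of the free bay of the rack, painted green, flush with the bench: 72 mm deep (its x axis, which points into the bay from the open mouth to the back wall) by 84 mm wide (its y axis). Origin: centre of this floor: mouth at x = -36 mm, back wall at x = +36 mm, side walls at y = +/-42 mm. The can standing against the back wall has its axis at x = +7 mm.
- rack: low plywood can rack fixed to the bench with two bays side by side, open towards the robot: walls 10 mm thick and 32 mm high, 198 mm wide in all (its y axis), from x = -36 mm (mouths) to x = +46 mm (back of the back wall); bay centres at y = +/-47 mm. Origin: centre on the bench. Its place on the bench and which bay is free vary.
- pad: round brown leather pad, diameter 120 mm, flush with the bench and fixed; origin: its centre
- jig: pale beech jig block fixed to the bench, 110 x 110 mm, 88 mm high; vertical pocket of diameter 52 mm in the middle of its top. Origin: centre of its underside; its -x side carries the lever. It may be left or right of the pad.
- lever (a joint): ejector lever of the jig, rad: 0 = up (foot down in the pocket), 0.5 = pressed right down (foot raised 36 mm). It pivots about a level axis along the jig's y, 62 mm in front of the jig's centre (towards -x of the jig) and 62 mm above the bench; it needs about 6 to 10 N at its paddle and stays where it is left.
- lever_pad (a point): middle of the top face of the lever's red paddle (paddle 32 mm along the lever, 44 mm wide); about 86 mm above the bench and 126 mm from the jig's centre when up, about 53 mm above the bench when pressed down
- foot: turned wooden chair foot with a brass band, a plain cylinder of diameter 46 mm, 70 mm tall, 0.15 kg, standing in the jig's pocket with its top 2 mm below the jig's top; raised by the lever it sticks out 34 mm. Origin: centre of its underside, z axis up.
- can_b: other spray can, black below and grey above, orange cap, diameter 58 mm, 188 mm tall, standing in the rack's other bay; origin: centre of its underside; bystander
- oil: amber oil bottle with a black cap, diameter 54 mm, 170 mm tall, standing loose; origin: centre of its underside; bystander
- glue: yellow glue jar with a white cap, diameter 60 mm, 100 mm tall, standing loose; origin: centre of its underside; bystander
- wax: flat round wax tin, copper-brown with a pale lid, diameter 76 mm, 42 mm tall, standing loose; origin: centre of its underside; bystander
- driver: screwdriver with green handle, 170 mm long, up to 30 mm thick, lying along its own x axis; origin: underside near mid-length; bystander
- hammer: hammer with pale wooden handle, 240 mm long, steel head at its +x end about 90 mm wide, 26 mm thick, lying along its own x axis; origin: underside near mid-length; bystander
- brush: flat brush 180 mm long lying along its own x axis; origin: underside near mid-length; bystander
- wrench: steel wrench 160 mm long lying along its own x axis; origin: underside near mid-length; bystander
Not all that is in view belongs to the job. Several things have the shape of the foot; the one meant has the colours described above. What is shaped like the jig but pink is not meant.

How it is judged:
By the outcome, as a careful person would: the job done as asked, in the order asked, and still so for the second after the job is handed in, with the robot touching nothing.
It also fails if it takes over 69 s, if anything falls off the work surface, if the arm or the gripper's body presses on something with over 40 N, if the wrist force passes 120 N, or if a joint passes its speed limit or range.

## Working session

There is one attempt and no reset: what is moved stays moved. The work goes in short steps, each a Python script; the robot and the scene stay as the last script left them, time stands still between calls to the robot, and variables do not carry over. Pictures are saved under pics/ and viewed, and the job is handed in when it is done.

```bash
ls; mkdir -p pics; python3 - <<'E'
from plant import bot
import cv2
print(bot.read_time_s())
for n in("scene","top","wrist"):
    c=bot.get_calibration(n);print(n,c)
    cv2.imwrite(f"pics/{n}0.png",bot.grab_frame(n))
E
```

```text
pics
0.0
scene {'vertical_fov': 55.863463574648264, 'cx': 258.53710996756564, 'cy': 186.9231443625993, 'world_from_camera': array([[-0.50440244, -0.59404252,  0.62665115,  1.10929158],
       [ 0.86330413, -0.33278089,  0.37942437,  0.35133334],
       [-0.01685668,  0.73237311,  0.68069485,  0.72824155],
       [ 0.        ,  0.        ,  0.        ,  1.        ]])}
top {'vertical_fov': 48.603143753659495, 'cx': 257.1730039498306, 'cy': 193.62124756622336, 'world_from_camera': array([[ 0.00644121,  0.99319505, -0.11628462,  0.33764858],
       [-0.99997151,  0.00593983, -0.00465763, -0.01550646],
       [-0.00393523,  0.1163113 ,  0.99320501,  1.51868483],
       [ 0.        ,  0.        ,  0.        ,  1.        ]])}
wrist {'vertical_fov': 65.70646984690485, 'cx': 259.2458898024395, 'cy': 191.29428112106388, 'mount': array([[ 9.99999624e-01, -8.36533445e-04,  2.29153537e-04,
         7.98848838e-04],
       [ 4.87691564e-04,  3.23818287e-01, -9.46119167e-01,
        -1.23452502e-01],
       [ 7.17256221e-04,  9.46118923e-01,  3.23818573e-01,
         8.43086047e-02],
       [ 0.00000000e+00,  0.00000000e+00,  0.00000000e+00,
         1.00000000e+00]])}
```

View pics/scene0.png

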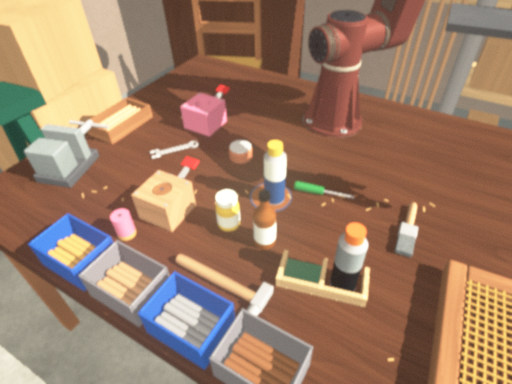

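View pics/top0.png

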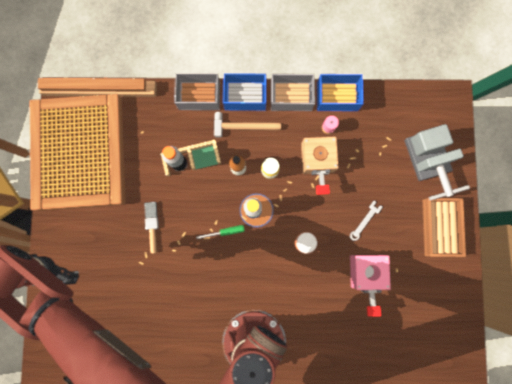

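View pics/wrist0.png

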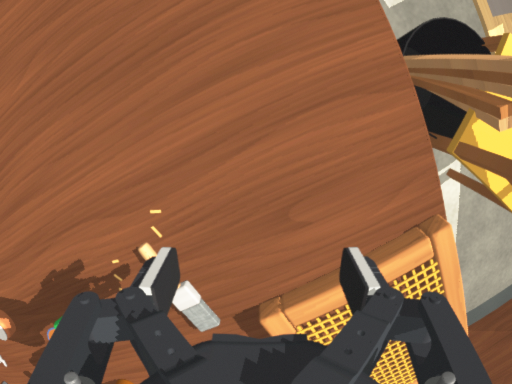

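The top view shows the can on the pad at about (256,208), the rack at (190,157) with its green bay at (205,155), and the jig at (320,155) with its red lever at (322,189). The oil is at (238,165), glue at (270,167), wax at (306,243), driver at (225,232) and hammer at (245,126). Next I'll zoom in to measure these.

```bash
cat > h.py <<'E'
import numpy as np, cv2
from plant import bot
def cam(n):
    c=bot.get_calibration(n); f=192/np.tan(np.radians(c["vertical_fov"])/2)
    return f,c["cx"],c["cy"],np.array(c["world_from_camera"])
def unproj(n,u,v,z):
    f,cx,cy,T=cam(n); d=T[:3,:3]@np.array([(u-cx)/f,-(v-cy)/f,-1]); o=T[:3,3]
    return (o+d*(z-o[2])/d[2])[:2]
def proj(n,P):
    f,cx,cy,T=cam(n); p=(np.atleast_2d(P)-T[:3,3])@T[:3,:3]
    return np.c_[cx+f*p[:,0]/-p[:,2], cy-f*p[:,1]/-p[:,2]]
E
python3 - <<'E'
import cv2
t=cv2.imread("pics/top0.png")
cv2.imwrite("pics/topA.png",cv2.resize(t[110:260,145:345],None,fx=4,fy=4,interpolation=cv2.INTER_CUBIC))
s=cv2.imread("pics/scene0.png")
cv2.imwrite("pics/scA.png",cv2.resize(s[130:310,120:380],None,fx=3,fy=3,interpolation=cv2.INTER_CUBIC))
E
```

```text
(no output)
```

View pics/topA.png

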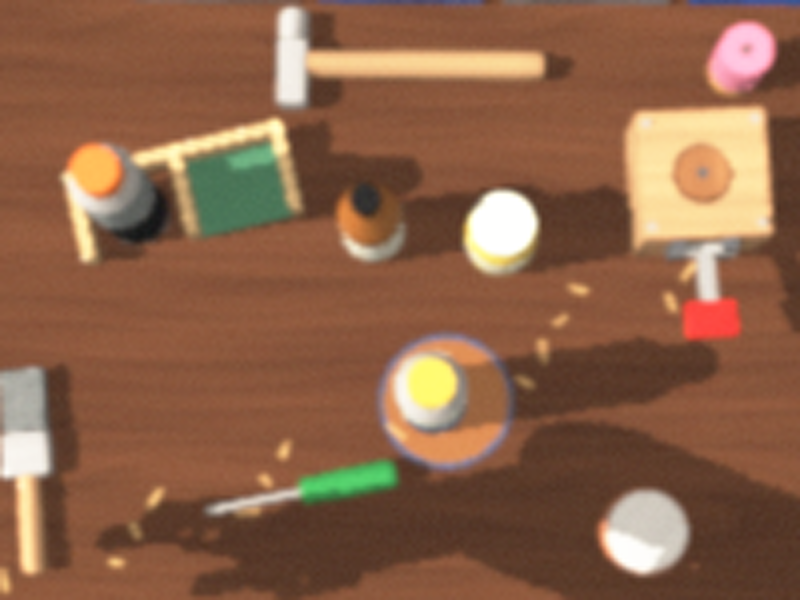

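View pics/scA.png

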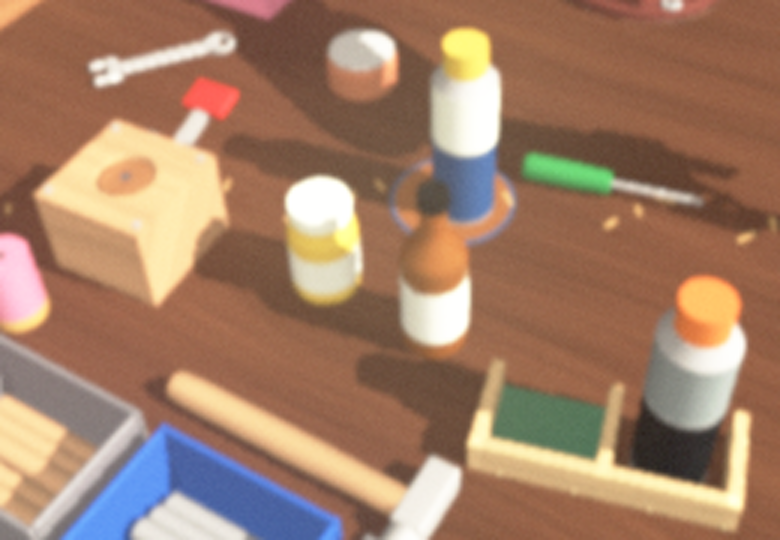

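```bash
python3 - <<'E'
from h import *
def t(x,y,z): return unproj("top",145+(x+.5)/4-.5,110+(y+.5)/4-.5,z)
def s(x,y,z): return unproj("scene",120+(x+.5)/3-.5,130+(y+.5)/3-.5,z)
np.set_printoptions(precision=4,suppress=True)
for n,a in dict(rackBR=(282,120,.032),rackFR=(300,212,.032),rackFL=(90,262,.032),greenFR=(291,213,0),greenFL=(198,236,0),pad=(447,401,0),can=(433,383,.188),
 j1=(637,113,.088),j2=(765,107,.088),j3=(773,234,.088),j4=(632,245,.088),foot=(703,172,.086),lev=(712,319,.086),oil=(367,198,.17),glue=(502,222,.1),wax=(645,530,.042),
 hamL=(275,105,.02),hamR=(310,105,.02),drvR=(395,470,.015),drvM=(303,490,.015),drvL=(205,512,.006)).items(): print(n,t(*a))
print("scene")
for n,a in dict(can=(466,43,.188),pad=(453,200,0),foot=(127,176,.086),lev=(211,97,.086),oil=(431,190,.17),glue=(321,200,.1),wax=(362,50,.042),
 jA=(117,122,.088),jB=(40,193,.088),jC=(222,172,.088),jD=(148,240,.088),rackBRtop=(470,443,.032),rackBLtop=(738,516,.032),
 rFR=(498,363,.032),rFM=(617,384,.032),rFL=(743,413,.032),canb=(709,300,.188)).items(): print(n,s(*a))
E
```

```text
rackBR [0.7052 0.143 ]
rackFR [0.6218 0.1255]
rackFL [0.5758 0.3108]
greenFR [0.6269 0.1367]
greenFL [0.6053 0.2206]
pad [ 0.4569 -0.0059]
can [0.4562 0.004 ]
j1 [ 0.6991 -0.1682]
j2 [ 0.705  -0.2782]
j3 [ 0.5943 -0.2834]
j4 [ 0.5841 -0.1632]
foot [ 0.6482 -0.2246]
lev [ 0.5212 -0.2309]
oil [0.6072 0.0586]
glue [ 0.6011 -0.0521]
wax [ 0.3431 -0.1776]
hamL [0.7219 0.1509]
hamR [0.7221 0.1193]
drvR [0.3944 0.0395]
drvM [0.3763 0.1204]
drvL [0.3566 0.2076]
scene
can [0.4552 0.0064]
pad [ 0.4561 -0.0042]
foot [ 0.646 -0.224]
lev [ 0.5234 -0.228 ]
oil [0.6073 0.0595]
glue [ 0.5993 -0.0506]
wax [ 0.3426 -0.1769]
jA [ 0.5963 -0.2792]
jB [ 0.7003 -0.2731]
jC [ 0.6029 -0.1531]
jD [ 0.6976 -0.1555]
rackBRtop [0.704  0.1468]
rackBLtop [0.6635 0.3372]
rFR [0.6286 0.1314]
rFM [0.601  0.2207]
rFL [0.5789 0.3134]
canb [0.6246 0.2759]
```

```bash
python3 - <<'E'
from h import *
from scipy.optimize import least_squares
np.set_printoptions(precision=4,suppress=True)
T=lambda x,y:(145+(x+.5)/4-.5,110+(y+.5)/4-.5)
S=lambda x,y:(120+(x+.5)/3-.5,130+(y+.5)/3-.5)
def fit(obs,p0):
    def r(p):
        o=[]
        for n,uv,l in obs:
            c,s=np.cos(p[2]),np.sin(p[2]); P=[p[0]+c*l[0]-s*l[1],p[1]+s*l[0]+c*l[1],l[2]]
            o.append(proj(n,P)[0]-uv)
        return np.ravel(o)
    q=least_squares(r,p0,loss='soft_l1'); return q.x,r(q.x).reshape(-1,2)
h=.032
rack=[("top",T(282,120),(.046,-.099,h)),("top",T(300,212),(-.036,-.099,h)),("top",T(90,262),(-.036,.099,h)),
("scene",S(470,443),(.046,-.099,h)),("scene",S(738,516),(.046,.099,h)),("top",T(291,213),(-.036,-.089,0)),("top",T(198,236),(-.036,-.005,0))]
r,e=fit(rack,[.64,.22,.22]);print("rack",r,e.tolist())
h=.088;a=.055
jig=[("top",T(637,113),(a,a,h)),("top",T(767,107),(a,-a,h)),("top",T(773,234),(-a,-a,h)),
("scene",S(117,122),(-a,-a,h)),("scene",S(40,193),(a,-a,h)),("scene",S(222,172),(-a,a,h)),("scene",S(148,242),(a,a,h)),
("top",T(703,172),(0,0,.086)),("scene",S(127,176),(0,0,.086)),("top",T(712,319),(-.126,0,.086)),("scene",S(211,97),(-.126,0,.086))]
j,e=fit(jig,[.647,-.224,.04]);print("jig",j,e.round(1).tolist())
bx,by=r[0]+.047*np.sin(r[2]),r[1]-.047*np.cos(r[2]);print("bay",bx,by)
def box(p,x0,x1,y0,y1,z):
    c,s=np.cos(p[2]),np.sin(p[2])
    return [[p[0]+c*x-s*y,p[1]+s*x+c*y,z] for x,y in((x0,y0),(x1,y0),(x1,y1),(x0,y1))]
circ=lambda x,y,R,z:[[x+R*np.cos(t),y+R*np.sin(t),z] for t in np.linspace(0,6.28,40)]
for n,f,(u,v,U,V) in(("top",4,(145,110,345,260)),("scene",3,(120,130,380,310))):
    im=cv2.imread(f"pics/{n}0.png")[v:V,u:U]; im=cv2.resize(im,None,fx=f,fy=f,interpolation=cv2.INTER_CUBIC)
    for P in [box(r,-.036,.046,-.099,.099,.032),box([bx,by,r[2]],-.036,.036,-.042,.042,0),box(j,-a,a,-a,a,.088),
      circ(.456,.005,.029,.0),circ(.456,.005,.029,.09),circ(.456,.005,.019,.188),circ(.4565,-.005,.06,0),circ(.607,.059,.027,0),circ(.600,-.0513,.03,0),circ(.343,-.177,.038,.042)]:
        q=(proj(n,P)-[u,v]+.5)*f-.5
        cv2.polylines(im,[q.round().astype(int)],True,(255,0,255),1)
    cv2.imwrite(f"pics/{n}ov.png",im)
E
```

```text
rack [0.6384 0.2309 0.2227] [[-0.40966766087314, 0.01149467581470276], [-0.22123223809404635, -0.9365456072258951], [-2.4090619892824066, -1.5906496667974181], [-1.144974602158186, -0.07617428012827077], [0.4971095892983044, -0.7083762742381623], [0.143859470108481, 1.0820881421958006], [0.7025752824739584, 0.24937715703339336]]
jig [ 0.6467 -0.2227  0.0511] [[-0.9, 0.1], [-1.5, 0.2], [-0.9, -0.1], [0.1, -0.5], [-1.6, 0.7], [-2.0, -5.3], [-3.3, -1.7], [-0.6, 0.4], [0.2, 0.3], [-0.5, 0.1], [0.2, -0.6]]
bay 0.6487591050011061 0.18505449254361728
```

View pics/topov.png

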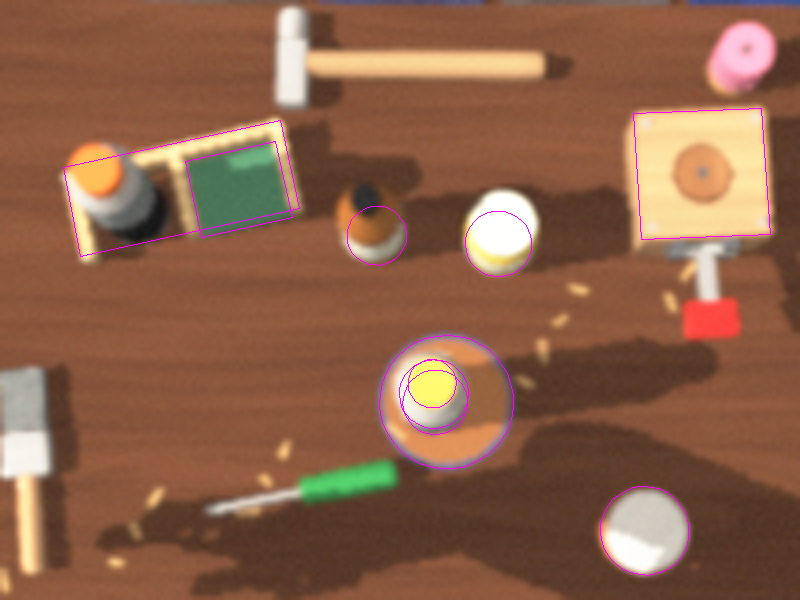

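View pics/sceneov.png

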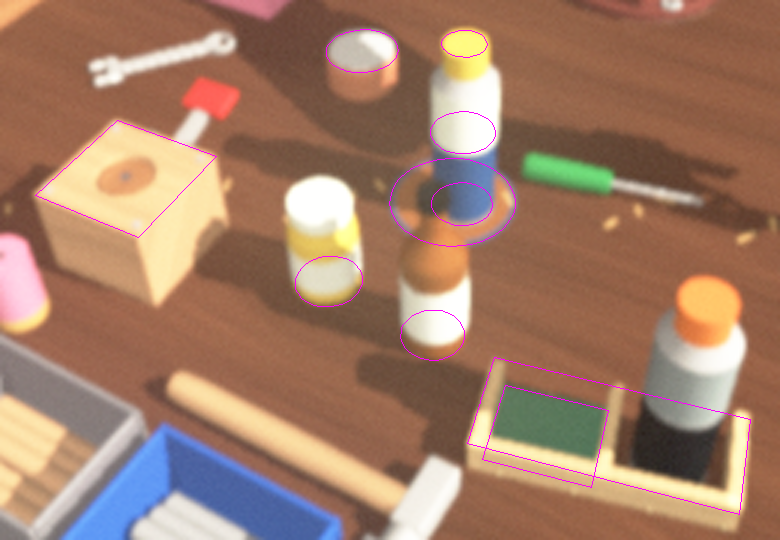

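```bash
cat >> h.py <<'E'
from scipy.spatial.transform import Rotation as R
def att(psi,phi,flip=False):
    c,s=np.cos(psi),np.sin(psi); y=np.array([c*np.cos(phi),s*np.cos(phi),-np.sin(phi)])
    z=np.array([c*np.sin(phi),s*np.sin(phi),np.cos(phi)]); z=-z if flip else z
    return R.from_matrix(np.c_[np.cross(y,z),y,z]).as_quat()
C0=np.array([.4555,.0055]); BAY=np.array([.6488,.1851]); TH=.2227
bx=np.array([np.cos(TH),np.sin(TH)])
OFF=.046; PHI=np.radians(45); ZT=.0265
P3=BAY-.075*bx
def path(n):
    P=[C0,C0+.07*np.array([np.cos(1.15),np.sin(1.15)]),P3-.075*bx,P3]
    out=[]
    for t in np.linspace(0,1,n):
        b=(1-t)**3*P[0]+3*t*(1-t)**2*P[1]+3*t*t*(1-t)*P[2]+t**3*P[3]
        d=3*(1-t)**2*(P[1]-P[0])+6*t*(1-t)*(P[2]-P[1])+3*t*t*(P[3]-P[2])
        out.append((b,np.arctan2(d[1],d[0])))
    return out
def tcp(c,psi,back=0,z=ZT): return [*(c-(OFF+back)*np.array([np.cos(psi),np.sin(psi)])),z]
E
python3 - <<'E'
from h import *
np.set_printoptions(precision=3,suppress=True)
print(bot.read_ee_rot(),R.from_quat(bot.read_ee_rot()).as_matrix())
for f in(0,1):
  print(tcp(C0,1.15,.04,.25),bot.solve_ik(tcp(C0,1.15,.04,.25),att(1.15,PHI,f)))
  print(bot.solve_ik(tcp(C0,1.15,.04),att(1.15,PHI,f)))
  for c,p in path(9): print(c,round(p,3),bot.solve_ik(tcp(c,p),att(p,PHI,f)))
  c=BAY+.012*bx; print(c,bot.solve_ik(tcp(c,TH),att(TH,PHI,f)))
E
```

```text
[ 0.596  0.38  -0.381 -0.596] [[ 0.421 -0.001 -0.907]
 [ 0.907 -0.002  0.421]
 [-0.002 -1.     0.   ]]
[np.float64(0.4203700800839625), np.float64(-0.0729976988624048), 0.25] [-0.816 -0.131  2.142  0.712  1.516 -0.581]
[-0.816  0.343  2.195  0.806  1.129 -0.953]
[0.456 0.005] 1.15 [-0.726  0.333  2.211  0.866  1.087 -0.919]
[0.466 0.03 ] 1.188 [-0.657  0.341  2.198  0.883  1.077 -0.903]
[0.476 0.056] 1.185 [-0.594  0.337  2.204  0.926  1.046 -0.878]
[0.487 0.081] 1.143 [-0.532  0.323  2.227  0.996  0.994 -0.847]
[0.499 0.105] 1.057 [-0.466  0.298  2.265  1.101  0.914 -0.81 ]
[0.513 0.127] 0.92 [-0.383  0.263  2.317  1.261  0.798 -0.772]
[0.53  0.145] 0.726 [-0.261  0.226  2.371  1.515  0.632 -0.751]
[0.551 0.159] 0.483 [-0.078  0.209  2.396  1.956  0.419 -0.836]
[0.576 0.169] 0.223 [ 0.129  0.238  2.355  2.862  0.243 -1.366]
[0.661 0.188] [ 0.148  0.364  2.162  2.834  0.176 -1.321]
[np.float64(0.4203700800839625), np.float64(-0.0729976988624048), 0.25] [-0.816 -0.131  2.142  0.712  1.516  2.561]
[-0.816  0.343  2.195  0.806  1.129  2.189]
[0.456 0.005] 1.15 [-0.726  0.333  2.211  0.866  1.087  2.222]
[0.466 0.03 ] 1.188 [-0.657  0.341  2.198  0.883  1.077  2.239]
[0.476 0.056] 1.185 [-0.594  0.337  2.204  0.926  1.046  2.263]
[0.487 0.081] 1.143 [-0.532  0.323  2.227  0.996  0.994  2.295]
[0.499 0.105] 1.057 [-0.466  0.298  2.265  1.101  0.914  2.332]
[0.513 0.127] 0.92 [-0.383  0.263  2.317  1.261  0.798  2.37 ]
[0.53  0.145] 0.726 [-0.261  0.226  2.371  1.515  0.632  2.391]
[0.551 0.159] 0.483 [-0.078  0.209  2.396  1.956  0.419  2.305]
[0.576 0.169] 0.223 [0.129 0.238 2.355 2.862 0.243 1.776]
[0.661 0.188] [0.148 0.364 2.162 2.834 0.176 1.821]
```

```bash
python3 - <<'E'
from h import *
np.set_printoptions(precision=3,suppress=True)
for ph in(35,40,45,50,55):
  for ps in(.223,.45):
    for c in (P3,BAY+.012*bx):
      print(ph,ps,bot.solve_ik(tcp(c,ps),att(ps,np.radians(ph))))
E
```

```text
35 0.223 [ 0.119  0.323  2.403  2.977  0.548 -1.49 ]
35 0.223 [ 0.141  0.424  2.216  2.991  0.461 -1.482]
35 0.45 [-0.072  0.33   2.39   2.362  0.62  -1.212]
35 0.45 [-0.01   0.431  2.202  2.354  0.539 -1.136]
40 0.223 [ 0.124  0.274  2.383  2.941  0.392 -1.449]
40 0.223 [ 0.144  0.389  2.192  2.947  0.316 -1.436]
40 0.45 [-0.049  0.281  2.371  2.242  0.487 -1.069]
40 0.45 [ 0.006  0.396  2.18   2.2    0.419 -0.969]
45 0.223 [ 0.128  0.238  2.355  2.861  0.243 -1.365]
45 0.223 [ 0.147  0.364  2.162  2.832  0.176 -1.32 ]
45 0.45 [-0.026  0.245  2.344  2.038  0.372 -0.847]
45 0.45 [ 0.023  0.371  2.15   1.938  0.319 -0.697]
50 0.223 None
50 0.223 None
50 0.45 [-0.004  0.222  2.311  1.697  0.288 -0.489]
50 0.45 [ 0.039  0.356  2.115  1.516  0.26  -0.265]
55 0.223 None
55 0.223 None
55 0.45 [0.019 0.211 2.272 1.212 0.259 0.009]
55 0.45 [0.056 0.351 2.074 1.009 0.263 0.25 ]
```

```bash
sed -i 's/^OFF=.*/OFF=.0465; PHI=np.radians(40); ZT=.0267/' h.py
python3 - <<'E'
from h import *
bot.grip(.030,20)
p=bot.read_tcp_pos(); bot.move_l([p[0],p[1],.34],v=.3)
q=att(1.15,PHI)
bot.goto(tcp(C0,1.15,.045,.32),q)
print(bot.read_tcp_pos(),bot.read_finger_gap(),bot.read_time_s())
bot.move_l(tcp(C0,1.15,.045,.05),v=.2)
bot.move_l(tcp(C0,1.15,.045),v=.1)
print(bot.read_tcp_pos(),bot.read_ft_force(),bot.read_time_s())
for n in("top","scene","wrist"): cv2.imwrite(f"pics/{n}1.png",bot.grab_frame(n))
a=cv2.imread("pics/scene1.png")[120:300,200:400];b=cv2.imread("pics/top1.png")[130:260,170:330]
cv2.imwrite("pics/s1.png",cv2.resize(a,None,fx=3,fy=3));cv2.imwrite("pics/t1.png",cv2.resize(b,None,fx=4,fy=4))
E
```

```text
[ 0.41828294 -0.07757221  0.32002277] 0.029925940088020384 3.5333
[ 0.41814002 -0.07792701  0.02697896] [-0.9747738   0.28273193  0.5445372 ] 5.4167
```

View pics/s1.png

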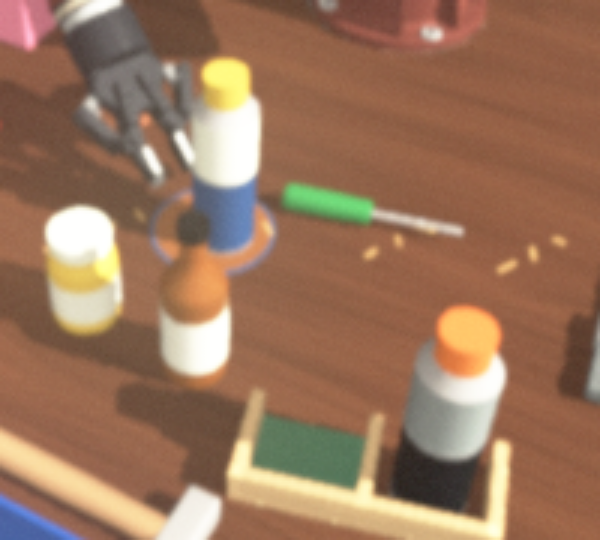

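View pics/t1.png

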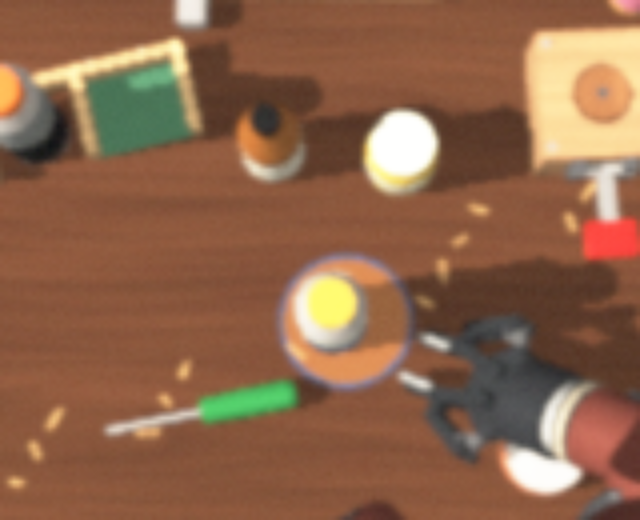

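View pics/wrist1.png

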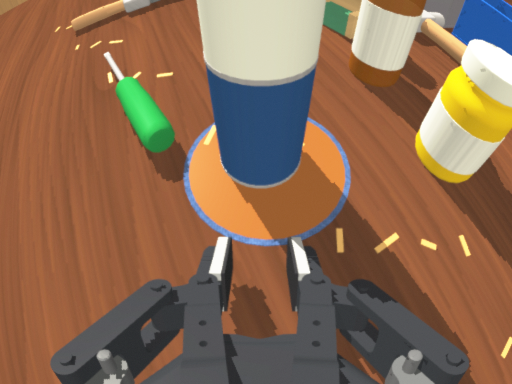

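```bash
python3 - <<'E'
from h import *
bot.move_l(tcp(C0,1.15),v=.08)
print(bot.read_time_s(),bot.read_ft_force())
for c,p in path(11)[1:6]:
    p=max(p,.4); bot.move_l(tcp(c,p),att(p,PHI),v=.08)
    print(bot.read_time_s(),bot.read_ft_force().round(1))
for n in("top","scene","wrist"): cv2.imwrite(f"pics/{n}2.png",bot.grab_frame(n))
a=cv2.imread("pics/scene2.png")[120:300,200:400];b=cv2.imread("pics/top2.png")[130:260,170:330]
cv2.imwrite("pics/s2.png",np.hstack([cv2.resize(a,(400,360)),cv2.resize(b,(400,360))]))
E
```

```text
6.275 [-0.16464094 -0.2412103  -0.37365663]
6.6917 [ 0.5 -0.2 -0.5]
7.1167 [ 0.1  0.5 -0.6]
7.5417 [ 0.2 -0.1  0.3]
7.9667 [ 0.6  0.2 -0.3]
8.3917 [-0.6 -0.8  0. ]
```

View pics/s2.png

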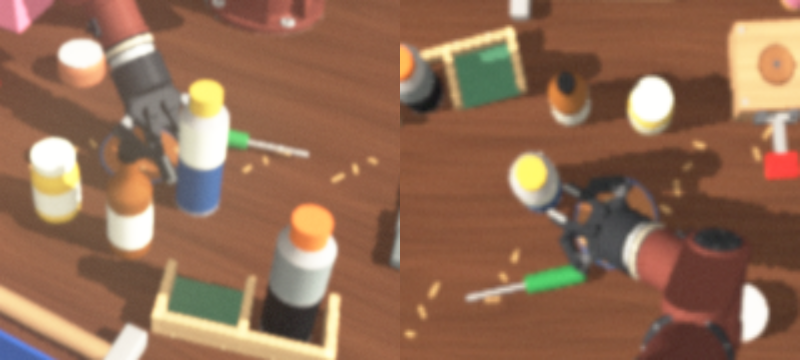

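View pics/wrist2.png

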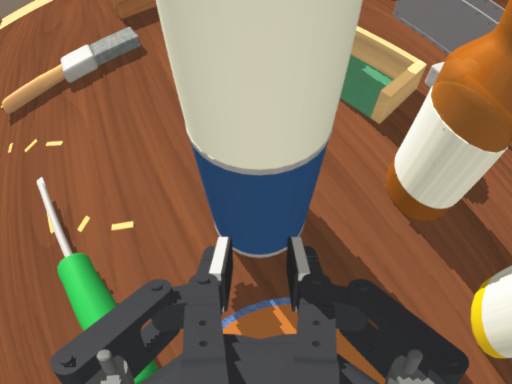

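```bash
python3 - <<'E'
from h import *
for c,p in path(11)[6:]:
    p=max(p,.4); bot.move_l(tcp(c,p),att(p,PHI),v=.08)
    print(bot.read_time_s(),bot.read_ft_force().round(1))
bot.move_l(tcp(BAY-.05*bx,.4),v=.06)
print(bot.read_time_s())
for n in("top","scene","wrist"): cv2.imwrite(f"pics/{n}3.png",bot.grab_frame(n))
a=cv2.imread("pics/scene3.png")[170:320,220:390];b=cv2.imread("pics/top3.png")[130:230,150:270]
cv2.imwrite("pics/s3.png",np.hstack([cv2.resize(a,(400,360)),cv2.resize(b,(400,340))[:340].copy() if 0 else cv2.resize(b,(400,360))]))
E
```

```text
8.9583 [-0.1 -1.1 -0.7]
9.375 [-0.3 -0.1 -0.1]
9.7917 [-0.1 -0.4  0.1]
10.3667 [-1.1 -1.3 -0.2]
10.7833 [-0.3 -0.3 -0.1]
11.35
```

View pics/s3.png

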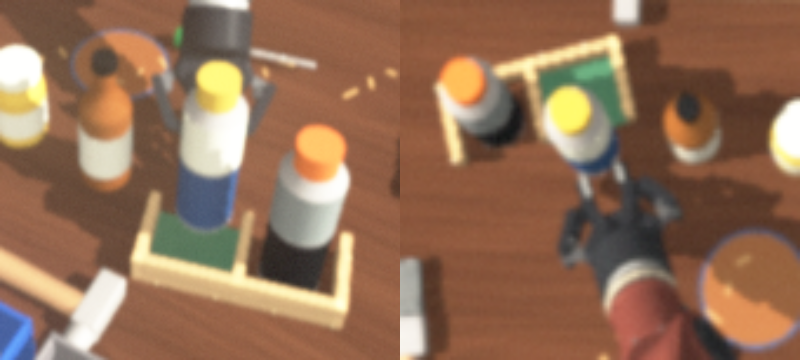

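View pics/wrist3.png

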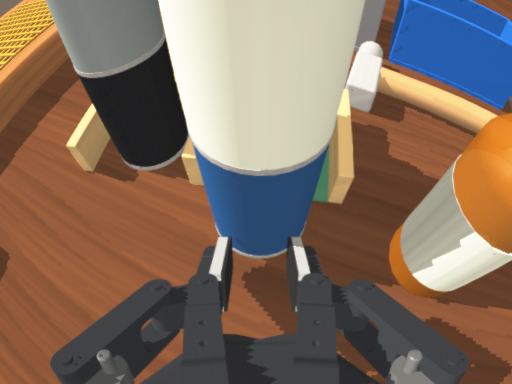

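```bash
cat >> h.py <<'E'
def loc(p): d=np.array(p)-BAY; return np.array([d@bx, d@[-bx[1],bx[0]]])*1000
def cap(n,f):
    im=cv2.imread(f); hsv=cv2.cvtColor(im,cv2.COLOR_BGR2HSV)
    m=((hsv[...,0]>22)&(hsv[...,0]<33)&(hsv[...,1]>170)&(hsv[...,2]>150)).astype(np.uint8)
    k,l,st,ce=cv2.connectedComponentsWithStats(m)
    return [(st[i,4],ce[i].round(1),unproj(n,*ce[i],.188).round(4)) for i in range(1,k) if st[i,4]>40]
E
python3 - <<'E'
from h import *
for i in(0,2,3):
  for n in("top","scene"):
    for c in cap(n,f"pics/{n}{i}.png"): print(n,i,c,loc(c[2]).round(1))
E
python3 - <<'E'
from h import *
import h
im=cv2.imread("pics/top3.png");print(cv2.cvtColor(im,cv2.COLOR_BGR2HSV)[157:165,196:206:2].reshape(-1,3)[::4])
im=cv2.imread("pics/scene3.png")
u,v=220+220*170/400,170+85*150/360;print(u,v,cv2.cvtColor(im,cv2.COLOR_BGR2HSV)[int(v),int(u)])
E
sed -i 's/>22)/>23)/; s/>170)&/>120)\&/; s/>40\]/>25]/' h.py
python3 - <<'E'
from h import *
for i in(0,2,3):
  for n in("top","scene"):
    for c in cap(n,f"pics/{n}{i}.png"): print(n,i,c,loc(c[2]).round(1))
E
```

```text
[[ 28 143 254]
 [ 28 145 254]
 [ 29 145 255]
 [ 29 147 255]
 [ 29 146 255]
 [ 29 141 255]
 [ 29 145 255]
 [ 29 144 255]
 [ 29 145 255]
 [ 29 141 255]]
313.5 205.41666666666666 [ 29 124 255]
top 0 (np.int32(34), array([344.6,  85.5]), array([ 0.8484, -0.2906])) [  89.6 -508. ]
top 0 (np.int32(75), array([345.2,  91.8]), array([ 0.8271, -0.2921])) [  68.5 -504.8]
top 0 (np.int32(35), array([344.7,  97.5]), array([ 0.8082, -0.2904])) [  50.4 -499. ]
top 0 (np.int32(105), array([252.8, 205.4]), array([0.4563, 0.0041])) [-227.7 -134. ]
scene 0 (np.int32(165), array([275.6, 146.4]), array([0.4635, 0.0126])) [-218.8 -127.3]
top 2 (np.int32(36), array([345. ,  85.5]), array([ 0.8484, -0.292 ])) [  89.3 -509.4]
top 2 (np.int32(80), array([344.8,  91.9]), array([ 0.8269, -0.2909])) [  68.6 -503.6]
top 2 (np.int32(37), array([345.2,  97.5]), array([ 0.8082, -0.2921])) [  50.1 -500.6]
top 2 (np.int32(102), array([222.3, 192.1]), array([0.4975, 0.1008])) [-166.2  -48.8]
scene 2 (np.int32(188), array([303.3, 167.5]), array([0.5043, 0.1074])) [-158.1  -43.9]
top 3 (np.int32(33), array([344.6,  85.5]), array([ 0.8483, -0.2907])) [  89.5 -508.1]
top 3 (np.int32(72), array([344.7,  91.8]), array([ 0.8274, -0.2906])) [  69.1 -503.4]
top 3 (np.int32(36), array([345. ,  97.5]), array([ 0.8081, -0.2913])) [  50.1 -499.8]
top 3 (np.int32(111), array([200.4, 159.8]), array([0.6007, 0.172 ])) [-49.8  -2.2]
scene 3 (np.int32(247), array([313.2, 204.2]), array([0.602 , 0.1759])) [-47.7   1.4]
```

```bash
python3 - <<'E'
from h import *
print(bot.move_l(tcp(BAY-.0*bx,.4),v=.06,max_force=15))
print(bot.move_l(tcp(BAY+.013*bx,.4),v=.03,max_force=8), bot.read_ft_force().round(1))
p=bot.read_tcp_pos(); print(loc(p[:2]+OFF*np.array([np.cos(.4),np.sin(.4)])),bot.read_time_s())
for n in("top","scene","wrist"): cv2.imwrite(f"pics/{n}4.png",bot.grab_frame(n))
for n in("top","scene"):
    for c in cap(n,f"pics/{n}4.png"): print(n,c,loc(c[2]).round(1))
a=cv2.imread("pics/scene4.png")[170:320,220:390];b=cv2.imread("pics/top4.png")[130:230,150:270]
cv2.imwrite("pics/s4.png",np.hstack([cv2.resize(a,(400,360)),cv2.resize(b,(400,360))]))
E
```

```text
False
True [-1.6 -1.   3. ]
[10.28584172  0.18698164] 12.9
top (np.int32(34), array([344.7,  85.5]), array([ 0.8484, -0.2911])) [  89.5 -508.5]
top (np.int32(79), array([345. ,  91.9]), array([ 0.8267, -0.2917])) [  68.2 -504.3]
top (np.int32(36), array([345. ,  97.5]), array([ 0.8081, -0.2913])) [  50.1 -499.8]
top (np.int32(107), array([196.7, 143. ]), array([0.6553, 0.1851])) [ 6.3 -1.4]
scene (np.int32(286), array([307.3, 225. ]), array([0.66  , 0.1892])) [11.8  1.5]
```

View pics/s4.png

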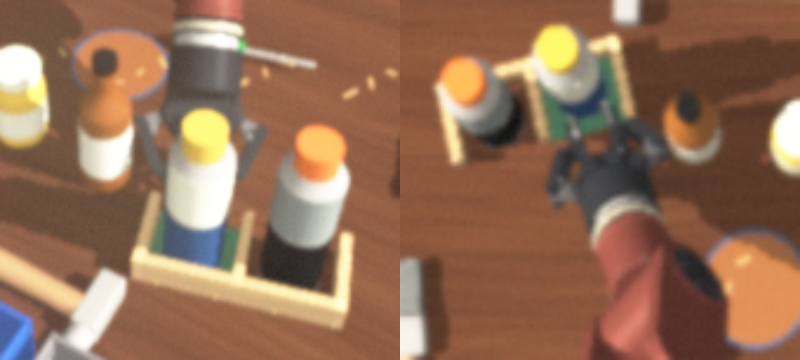

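View pics/wrist4.png

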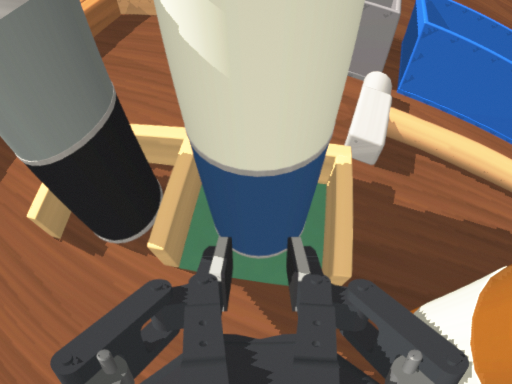

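```bash
python3 - <<'E'
from h import *
print(bot.move_l(tcp(BAY+.018*bx,.4),v=.02,max_force=12), bot.read_ft_force().round(1))
p=bot.read_tcp_pos(); print(loc(p[:2]+OFF*np.array([np.cos(.4),np.sin(.4)])),bot.read_time_s())
cv2.imwrite("pics/top5.png",bot.grab_frame("top"))
print(cap("top","pics/top5.png")[-1],loc(cap("top","pics/top5.png")[-1][2]))
# retreat straight back along bay axis, then up
c=BAY-.06*bx
bot.move_l(tcp(c,.4),v=.12)
q=tcp(c,.4,.03,.30); bot.move_l(q,v=.25); print(bot.read_time_s())
for n in("top","scene","wrist"): cv2.imwrite(f"pics/{n}6.png",bot.grab_frame(n))
for n in("top","scene"): print(loc(cap(n,f"pics/{n}6.png")[-1][2]))
a=cv2.imread("pics/scene6.png")[120:320,120:390];b=cv2.imread("pics/top6.png")[110:260,150:350]
cv2.imwrite("pics/s6.png",np.hstack([cv2.resize(a,(400,300)),cv2.resize(b,(400,300))]))
E
```

```text
True [-1.2 -0.6  1.7]
[10.34101619  0.28006297] 13.35
(np.int32(107), array([196.7, 143. ]), array([0.6553, 0.1851])) [ 6.33948037 -1.43561436]
16.3833
[ 6.24194991 -1.41352798]
[11.92648417  1.50298881]
```

View pics/s6.png

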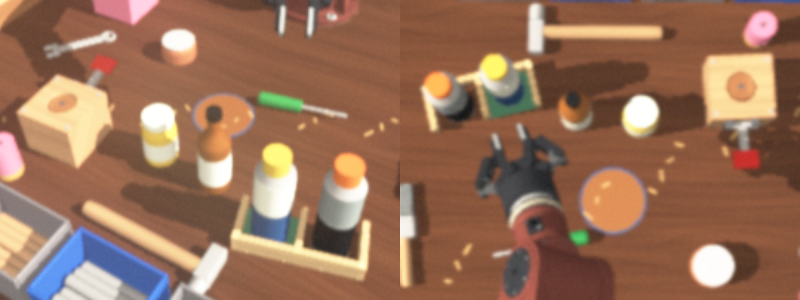

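View pics/wrist6.png

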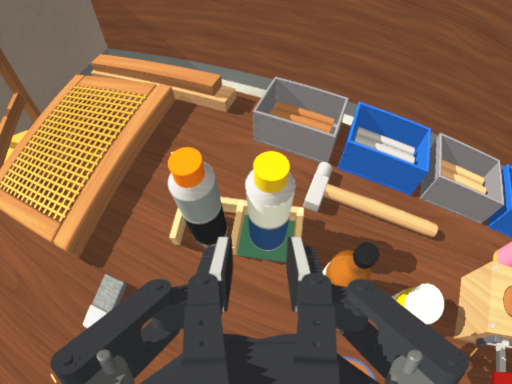

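```bash
python3 - <<'E'
from h import *
np.set_printoptions(precision=3,suppress=True)
for psi in(.05,.05+np.pi, .05+np.pi/2,.05-np.pi/2):
    q=att(psi,np.pi/2)
    print(psi,*[bot.solve_ik(p,q) for p in([.521,-.2295,.25],[.521,-.2295,.07],[.6467,-.2238,.25],[.6467,-.2238,.12],[.4565,-.005,.06])],sep="\n")
E
```

```text
0.05
[-0.538  0.1    1.747 -0.     1.295  0.983]
[-0.538  0.321  1.861 -0.     0.96   0.983]
[-0.436  0.341  1.461 -0.     1.34   1.085]
[-0.436  0.465  1.551 -0.     1.126  1.085]
[-0.165  0.127  2.127 -0.     0.887  1.356]
3.191592653589793
[-0.538  0.1    1.747  0.     1.295 -2.159]
[-0.538  0.321  1.861 -0.     0.96  -2.159]
[-0.436  0.341  1.461  0.     1.34  -2.056]
[-0.436  0.465  1.551  0.     1.126 -2.056]
[-0.165  0.127  2.127 -0.     0.887 -1.786]
1.6207963267948966
[-0.538  0.1    1.747  0.     1.295 -0.588]
[-0.538  0.321  1.861  0.     0.96  -0.588]
[-0.436  0.341  1.461  0.     1.34  -0.486]
[-0.436  0.465  1.551  0.     1.126 -0.486]
[-0.165  0.127  2.127  0.     0.887 -0.215]
-1.5207963267948965
[-0.538  0.1    1.747 -0.     1.295  2.553]
[-0.538  0.321  1.861 -0.     0.96   2.553]
None
None
None
```

```bash
python3 - <<'E'
from h import *
q=att(.05+np.pi/2,np.pi/2)
L=[.5195,-.2295]
bot.goto([*L,.25],q)
bot.grip(0.0,20)
print(bot.read_time_s(),bot.read_tcp_pos())
bot.move_l([*L,.125],v=.2)
print(bot.move_l([*L,.055],v=.04,max_force=30))
print(bot.read_tcp_pos(),bot.read_ft_force(),bot.read_time_s())
for n in("top","scene"): cv2.imwrite(f"pics/{n}7.png",bot.grab_frame(n))
a=cv2.imread("pics/scene7.png")[140:260,120:280];b=cv2.imread("pics/top7.png")[110:230,270:430]
cv2.imwrite("pics/s7.png",np.hstack([cv2.resize(a,(400,300)),cv2.resize(b,(400,300))]))
E
```

```text
18.3333 [ 0.5195552  -0.22906902  0.25021326]
True
[ 0.51874017 -0.23010437  0.07325157] [-3.31513706  1.42546081  9.06134463] 20.3583
```

View pics/s7.png

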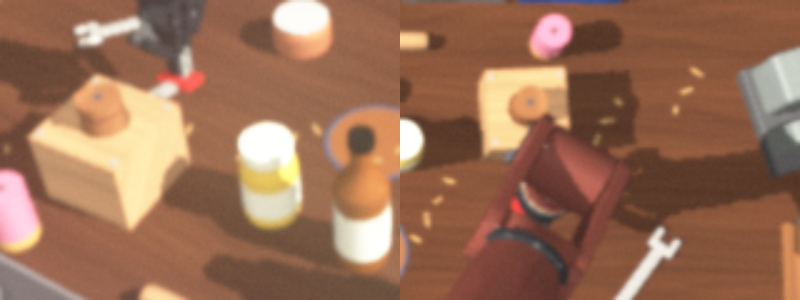

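```bash
python3 - <<'E'
from h import *
L=[.5195,-.2295]
print(bot.move_l([*L,.06],v=.03,max_force=35),bot.read_tcp_pos())
bot.move_l([*L,.22],v=.2)
bot.grip(.085,40)
p=bot.read_tcp_pos();q=bot.read_ee_rot();print(repr(p),repr(q),bot.read_time_s())
for n in("top","scene","wrist"): cv2.imwrite(f"pics/{n}8.png",bot.grab_frame(n))
a=cv2.imread("pics/scene8.png")[160:240,130:230];b=cv2.imread("pics/top8.png")[125:205,280:380]
cv2.imwrite("pics/s8.png",np.hstack([cv2.resize(a,(400,320),interpolation=2),cv2.resize(b,(400,320),interpolation=2)]))
E
```

```text
True [ 0.51887026 -0.23015228  0.07323748]
array([ 0.51955905, -0.22954233,  0.22013192]) array([-0.7064811 , -0.01586268,  0.02032042,  0.70726226]) 22.4167
```

View pics/s8.png

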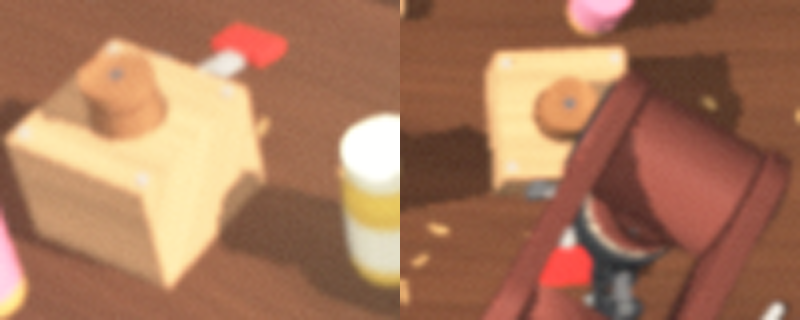

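View pics/wrist8.png

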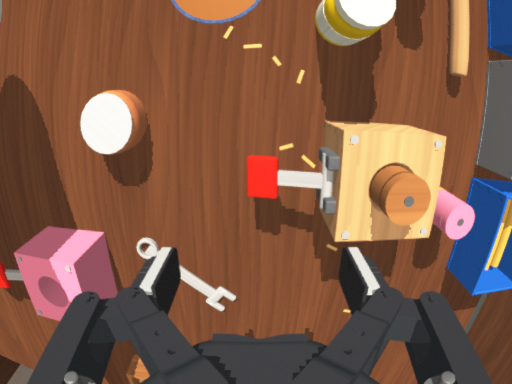

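```bash
cat >> h.py <<'E'
def wr(u,v,z,p,q):
    c=bot.get_calibration("wrist"); f=192/np.tan(np.radians(c["vertical_fov"])/2)
    x,y=u-c["cx"],v-c["cy"]; r=np.hypot(x,y); t=r/f
    d=np.array([np.sin(t)*x/r,-np.sin(t)*y/r,-np.cos(t)]); M=np.array(c["mount"]); Rt=R.from_quat(q).as_matrix()
    o=np.array(p)+Rt@M[:3,3]; d=Rt@M[:3,:3]@d
    return (o+d*(z-o[2])/d[2])[:2]
E
python3 - <<'E'
from h import *
print(unproj("top",322.1,150.4,.122),unproj("scene",158.6,177.9,.122))
p=[ 0.51955905, -0.22954233,  0.22013192];q=[-0.7064811 , -0.01586268,  0.02032042,  0.70726226]
print(wr(408,201,.122,p,q), wr(263,177,.053,p,q))
E
```

```text
[ 0.64803267 -0.22519934] [ 0.64639891 -0.22556432]
[ 0.64762181 -0.22277609] [ 0.52193165 -0.22884855]
```

```bash
python3 - <<'E'
from h import *
q=att(.05+np.pi/2,np.pi/2); F=[.647,-.2243]
bot.move_l([*F,.22],q,v=.2)
print(bot.move_l([*F,.112],v=.1,max_force=12))
bot.grip(0.02,40); print(bot.read_finger_gap(),bot.read_ft_force().round(1),bot.read_tcp_pos(),bot.read_time_s())
print(bot.move_l([*F,.23],v=.1,max_force=25))
p=bot.read_tcp_pos();print(bot.read_finger_gap(),bot.read_ft_force().round(1),p,bot.read_time_s())
for n in("top","scene","wrist"): cv2.imwrite(f"pics/{n}9.png",bot.grab_frame(n))
a=cv2.imread("pics/scene9.png")[90:240,90:290]
cv2.imwrite("pics/s9.png",cv2.resize(a,(800,600),interpolation=2))
E
```

```text
False
0.04501727822531621 [ 0.1 -0.1  2. ] [ 0.64737643 -0.22446391  0.11269983] 25.0333
False
0.04500578944919165 [-0.5 -0.4 -1.7] [ 0.64636495 -0.22401075  0.22862164] 26.3667
```

View pics/s9.png

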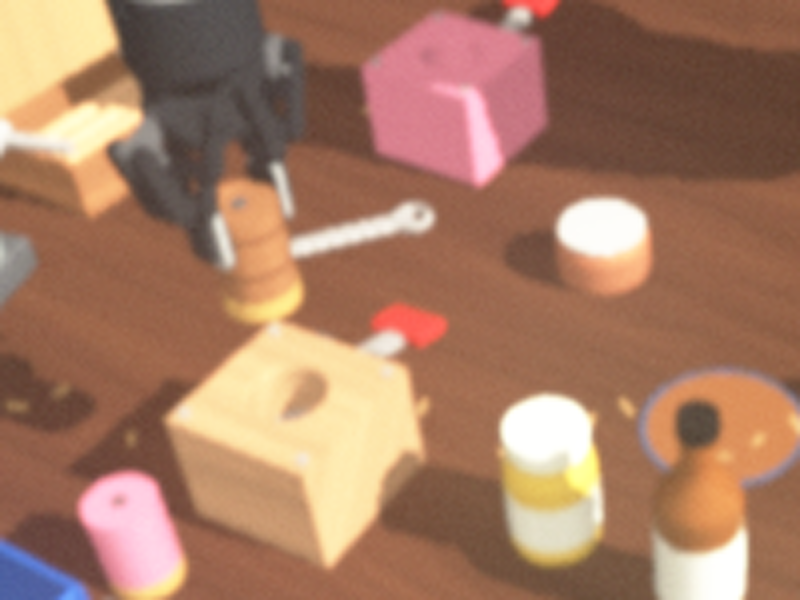

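View pics/wrist9.png

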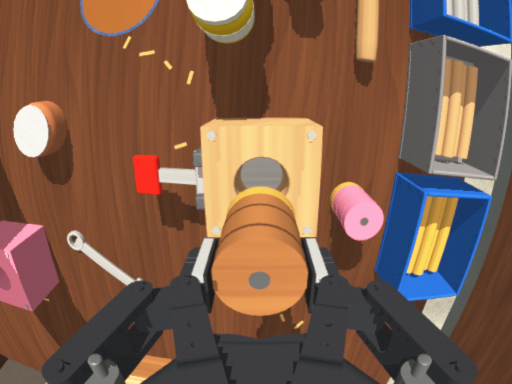

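```bash
python3 - <<'E'
from h import *
P=[.4565,-.005]
bot.move_l([*P,.23],v=.2)
bot.move_l([*P,.075],v=.12)
print(bot.read_tcp_pos())
print(bot.move_l([*P,.055],v=.02,max_force=5),bot.read_tcp_pos(),bot.read_ft_force().round(1),bot.read_time_s())
for n in("top","scene","wrist"): cv2.imwrite(f"pics/{n}10.png",bot.grab_frame(n))
a=cv2.imread("pics/scene10.png")[120:240,190:350]
cv2.imwrite("pics/s10.png",cv2.resize(a,(800,600),interpolation=2))
E
```

```text
[ 0.45731605 -0.00512735  0.07578747]
True [ 0.45644053 -0.0049822   0.06091525] [-0.7  0.4  4.1] 30.2667
```

View pics/s10.png

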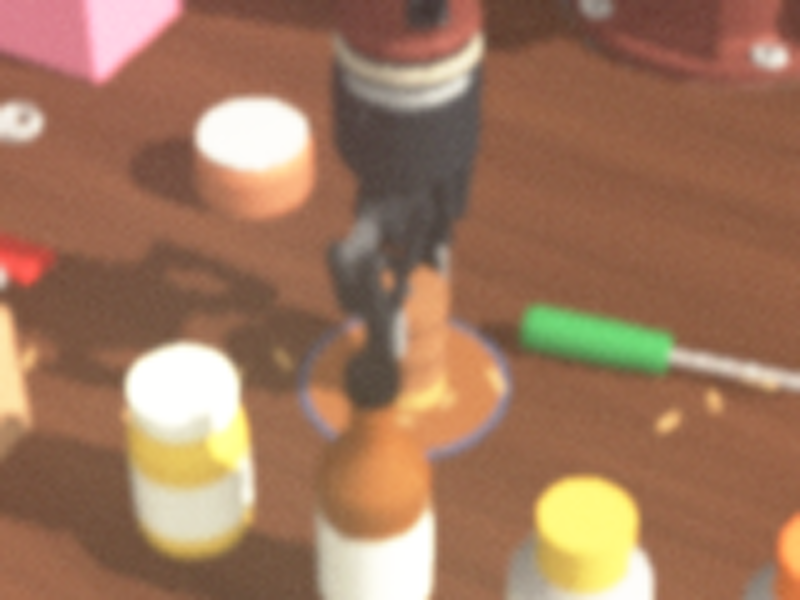

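View pics/wrist10.png

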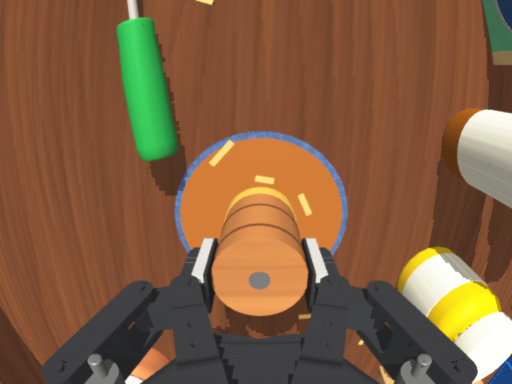

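```bash
python3 - <<'E'
from h import *
P=[.4565,-.005]
bot.grip(.055); bot.grip(.085); bot.wait(.2)
bot.move_l([*P,.14],v=.1); bot.move_l([*P,.25],v=.2)
bot.move_l([.40,-.30,.30],v=.25)
bot.wait(.5)
for n in("top","scene","wrist"): cv2.imwrite(f"pics/{n}11.png",bot.grab_frame(n))
print(bot.read_time_s(),bot.read_ft_force().round(1))
for n in("top","scene"): print(loc(cap(n,f"pics/{n}11.png")[-1][2]))
cv2.imwrite("pics/s11.png",cv2.resize(cv2.imread("pics/scene11.png")[120:320,120:387],(800,600),interpolation=2))
cv2.imwrite("pics/t11.png",cv2.resize(cv2.imread("pics/top11.png")[110:260,145:345],(800,600),interpolation=2))
E
```

```text
34.9583 [-0.2 -0.4  0.8]
[ 6.28612266 -1.21846705]
[11.61180639  1.47171747]
```

View pics/s11.png

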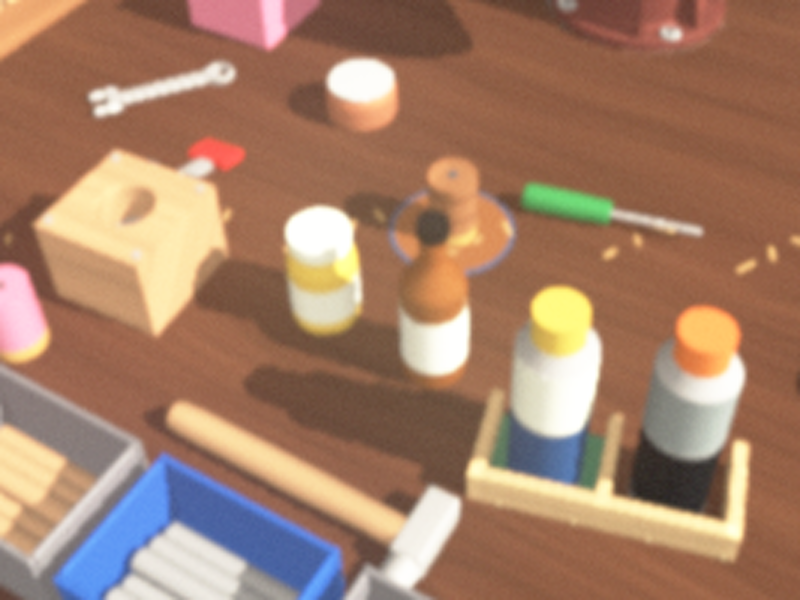

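View pics/t11.png

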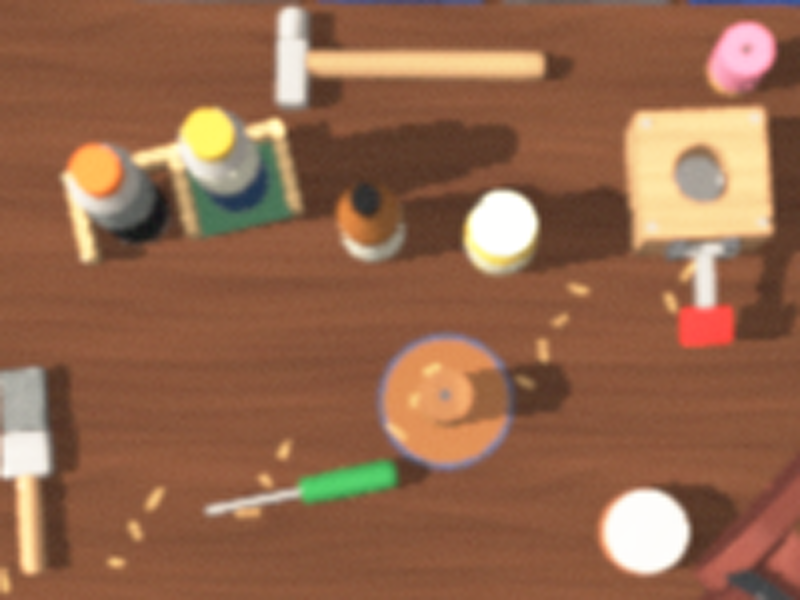

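The scene shows the foot standing mid-pad at about (452,200). The can is in the green bay at (548,400), the lever is down, and the bystanders are at the same pixels as at the start. The job is ready to hand in.

```bash
python3 -c "
from plant import bot
bot.close_job(); print(bot.read_time_s())"
```

```text
the job is handed in; nothing more can be done
the job is handed in; nothing more can be done
```

I finished all the steps in the order asked and handed the job in at about 35 s.

- **Can:** I slid it with two partly open fingertips, aimed about 23 mm above the bench on the blue half. It went along a curve into the green bay until the back wall stopped it twice, at force limits of 8 N and then 12 N. In the last pictures it stands upright. The top camera puts its axis 6 mm past the bay's centre and the scene camera 12 mm; against the wall it should be 7 mm. The disagreement is camera bias, as the scene reading was already about 8 mm high at the start.
- **Lever:** I pressed it until it resisted 30 N, then 35 N, with no further travel. The foot rose and the lever stayed down.
- **Foot:** I gripped it at 40 N and lifted it out. It touched down on the pad at the height I expected (tool at 0.061 m). It stands upright near the pad's centre.
- **Everything else:** the bystanders I could compare in the before and after pictures sit at the same place. The robot was clear of everything when I handed in.

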